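# Fit the julienne insert to the hand slicer

### The job

Julienne inserts from three sizes of slicer have been mixed up on the worktop. Find the one whose width fits the rails of the slicer standing there, lay it teeth up and teeth first on the slicer's flat handle, and push it along under the rail lips until it is fully home and both side catches have snapped into its notches. Leave the other two inserts and everything else where they are.

Things in the scene. Friction and masses are not known exactly. Their poses are not given: they have to be found in the camera images.
- slicer: grey hand slicer, fixed to the worktop on suction feet. Origin on the worktop below the mouth of its rails; +x = direction in which an insert is pushed in. Flat handle x -116 to 0 mm, 40 wide, top at z 24: an insert laid on it overhangs both sides, fingers fit beside it. Stop (blade deck) at x 100.5, blade at x 124, far end x 190. Catch housings at x 52 to 88, out to y +-54
- rail_mouth (a point): middle of the rail mouth, on the ledges the insert runs on (24 mm above the worktop); axes as the slicer. Beyond it the groove is 62 mm wide (y +-31) and 12 high under lips that reach in to y +-25 (lips 12 to 16 mm above this point). Before it, x -18 to 0, flared guides 12 mm high without lips narrow from about 74 to 62 mm
- home (a point): where the origin of the fitting insert lies when it is fully home, 50 mm beyond the mouth (trailing end level with the mouth); axes as the slicer
- catch_left (a joint): sprung round nose (radius 8 mm) in the left (+y) rail, 70 mm beyond the mouth: 0 = sprung fully in, 3.5 mm past the side of a 60 mm insert; grows (m) as it is pushed out, about 0.0035 while an insert side passes. 2 to 3 N each; some 5 to 15 N of push passes both
- catch_right (a joint): the same on the right (-y) side
- insert_52: julienne insert, the narrow one: black plastic plate 100 mm long (x), 52 wide (y), 10 thick, flat on the worktop. Origin: centre of underside. +x = leading end (last 16 mm tapered 5 mm a side; steel teeth on top at x 39 to 47, up to z 16). Thumb lip upright on the trailing end, x -50 to -43, 32 wide, top at z 24. Rounded notch 5 deep in each side at x 20. 0.06 to 0.14 kg
- insert_60: julienne insert, the middle one: black plastic plate 100 mm long (x), 60 wide (y), 10 thick, flat on the worktop. Origin: centre of underside. +x = leading end (last 16 mm tapered 5 mm a side; steel teeth on top at x 39 to 47, up to z 16). Thumb lip upright on the trailing end, x -50 to -43, 40 wide, top at z 24. Rounded notch 5 deep in each side at x 20. 0.06 to 0.14 kg
- insert_68: julienne insert, the wide one: black plastic plate 100 mm long (x), 68 wide (y), 10 thick, flat on the worktop. Origin: centre of underside. +x = leading end (last 16 mm tapered 5 mm a side; steel teeth on top at x 39 to 47, up to z 16). Thumb lip upright on the trailing end, x -50 to -43, 48 wide, top at z 24. Rounded notch 5 deep in each side at x 20. 0.06 to 0.14 kg
- tomato: loose tomato, 74 mm across, 69 mm high; origin under its middle
- lemon: loose lemon, 72 x 55 x 56 mm; origin under its middle
- sauce_cup: loose small steel sauce cup, 55 mm across, 32 mm high; origin under its middle
- scraper: loose dough scraper lying flat, 152 x 88 x 22 mm, green handle; origin under its middle
Mind the look-alikes: they are no part of the job. Leave any orange look-alike of the insert_60 alone.

How it is judged:
By the outcome, as a careful person would: the job done as asked, in the order asked, and still so for the second after the job is handed in, with the robot touching nothing.
It also fails if it takes over 48 s, if anything falls off the work surface, if the arm or the gripper's body presses on something with over 40 N, if the wrist force passes 120 N, or if a joint passes its speed limit or range.

### The arm

A 6-joint arm with a two-finger parallel gripper is mounted at the origin on a cart in front of the work surface, level with it; the furniture and walls round the work are solid. World frame = base frame: x ahead of the robot, y to its left, z up, the work surface at z = 0. Lengths are in mm, angles in rad, forces in N, time in s.
With the tool pointing down it reaches from about 300 to 850 mm from the base axis. Payload 5.4 kg.
Tool frame: the origin (TCP) lies at the very end of the fingers, on their centre line; the grasp point (between the pads) lies 19 mm behind it; z points along the fingers, y is the direction in which the jaws open and shut (so a half turn about z gives the same grasp; the last joint's range is limited). The gripper opens to 85 mm and grips with 20 to 120 N. Pads are 22 mm wide; open, the fingers measure 114 mm over their backs; the gripper's body (76 mm by 85 mm) begins 54 mm behind the grasp point. The pads swing forward as they close: fully open they stand 13 mm farther back than shut.
Start: joints at [0.971, 0.158, 1.597, -0, 1.386, -0.21], TCP at [218.51, 531.845, 231.299] pointing down, gripper open.
Joint ranges: [-2.91, 2.91], [-0.94, 2.29], [0.18, 2.7], [-1.29, 4.43], [0.17, 2.64], [-3, 3]. Speed limits (rad/s): [2.57, 2.57, 3.14, 3.14, 3.14, 3.14].

### API

Orientations are given as a rotation vector (axis times angle).
In Python, from rig import sense, read_camera, camera_params, ctrl gives the robot as it stands.
- The arm moves only by the shell command python3 -m inch 'ROWS' [OPENING] [FORCE]. ROWS is text: rows parted by semicolons, each of 4 numbers parted by spaces: the shift along the tool's x, y, z in mm, then the turn about the tool's z in units of 6 degrees (1.0 is 6 degrees). In form: tx ty tz turn; .... A call has 1 to 20 rows; each row shifts and turns the pose as measured when the row begins, along the tool's axes as they then stand; what a row does not reach is not made up. A row lasts 1/10 s, in which the tool goes at most 50 mm and 8.59 degrees, less where a joint would pass 70% of its speed; a pose out of reach is approached as far as the arm can. A call is refused whole if a number of a shift passes 50 or a number of a turn 1, either way. A call with a gripper value outside its range is refused whole. OPENING is the closure, from 0 (fully open) to 1 (shut), set as the call begins (- or left out, the last holds). The fingers move at their own pace and stop on an object; FORCE is the grip in N (left out, the last holds). Time passes only in rows, so rows that do not move let the fingers close. It gives the time, the measured TCP pose, the force and the opening at its end, in the units of the state.
- sense(): the state, without advancing time (a new reading comes with each control period).
- read_camera(name): name is "scene" or "top"; returns the picture (384x512x3 uint8, red, green, blue); there is no depth.
- camera_params(name): a dict with "fx", "fy", "cx", "cy" (pixels), "k1" (the pictures are not rectified: a ray, as slopes to the right and down, at radius r is drawn at 1 + k1 r^2 times it, then the intrinsics apply), "cam_to_world" (4x4, takes a point from camera to world coordinates). Camera axes: x right, y down, z forward; pixel columns grow to the right and rows downward; lengths in mm; the calibration is good to about 2 mm. A picture is of the moment at which its call begins. camera_params takes no time and is no camera call.
- ctrl.close_job(): hands the job in, once; it reports no verdict.
The state is a dict: "t": time; "joints": joint angles; "dq": joint speeds; "joint_efforts": joint torques, N m; "position": TCP position; "tool_rot": TCP orientation; "ft_force": force on the tool from outside, world axes, zero at the start; "wrist_torque": the same for the moment, N m; "opening": opening from 0.0 (shut) to 1.0 (fully open).
Only numpy, scipy, OpenCV 4.12 (cv2) and the standard library are available. Lean on these libraries where they do the work, as an engineer would, in place of code of your own. Each camera call takes 0.05 s, during which the arm holds its last target. There are 200 camera calls.

## Working session

There is one attempt and no reset: what is moved stays moved. The work goes in short steps, Python scripts to look and compute and a shell command to move; the robot and the scene stay as the last step left them, time stands still between calls to the robot, and variables do not carry over. Pictures are saved under pics/ and viewed, about 8 in all and at most 12, crops included, and the job is handed in when it is done.

```bash
mkdir -p pics; cat > h.py <<'E'
import numpy as np,cv2
from rig import sense,read_camera,camera_params,ctrl
from scipy.spatial.transform import Rotation as R
def ray(cam,u,v):
    p=camera_params(cam);K=np.array([[p['fx'],0,p['cx']],[0,p['fy'],p['cy']],[0,0,1.]])
    s=cv2.undistortPoints(np.array([[[u,v]]],float),K,np.array([p['k1'],0,0,0.]))[0,0]
    T=np.array(p['cam_to_world']);return T[:3,3],T[:3,:3]@np.array([s[0],s[1],1])
def onz(cam,u,v,z):
    o,d=ray(cam,u,v);return (o+d*(z-o[2])/d[2]).round(1)
def proj(cam,P):
    p=camera_params(cam);T=np.linalg.inv(np.array(p['cam_to_world']));c=T[:3,:3]@np.array(P,float)+T[:3,3]
    s=c[:2]/c[2];s=s*(1+p['k1']*(s@s));return s*[p['fx'],p['fy']]+[p['cx'],p['cy']]
def snap(cam,name,crop=None,k=1):
    im=read_camera(cam)[:,:,::-1].copy();cv2.imwrite(f'pics/{name}_raw.png',im)
    if crop:x0,y0,x1,y1=crop;im=im[y0:y1,x0:x1]
    cv2.imwrite(f'pics/{name}.png',cv2.resize(im,None,fx=k,fy=k,interpolation=cv2.INTER_CUBIC));return im
E
python3 - <<'E'
from h import *
a=snap('top','t0');b=snap('scene','s0')
cv2.imwrite('pics/t0b.png',cv2.resize(a,(800,600),interpolation=cv2.INTER_CUBIC))
for c in('top','scene'):
    p=camera_params(c);print(c,p['fx'],p['k1'],np.array(p['cam_to_world']).round(2).tolist())
print(sense())
E
```

```text
top 355.77598001136244 -0.07849137604176587 [[0.05, -0.97, 0.24, 261.91], [-1.0, -0.05, 0.02, 56.37], [-0.01, -0.24, -0.97, 1083.16], [0.0, 0.0, 0.0, 1.0]]
scene 385.93210559702936 -0.07793286341706633 [[0.61, -0.59, 0.53, -136.68], [-0.79, -0.46, 0.41, -433.25], [0.0, -0.67, -0.74, 983.93], [0.0, 0.0, 0.0, 1.0]]
{'t': 0.1, 'joints': array([ 9.70920858e-01,  1.58991838e-01,  1.59808872e+00, -4.86329661e-05,
        1.38619699e+00, -2.10060599e-01]), 'dq': array([-0.00027974,  0.00031149, -0.00366045,  0.00114547,  0.00025681,
       -0.00091442]), 'joint_efforts': array([-8.10026631e-05, -3.96989787e+01, -3.32338071e+01, -2.89158552e-04,
        4.17354822e-03, -3.27454757e-05]), 'position': array([218.21372746, 531.40693025, 230.42089852]), 'tool_rot': array([-6.08316169e-01, -3.08150211e+00,  2.46164990e-03]), 'ft_force': array([ 0.77084385,  0.08775475, -0.51344142]), 'wrist_torque': array([-0.02348615,  0.05940733, -0.00765319]), 'opening': 1.0030000633707405}
```

View pics/t0b.png

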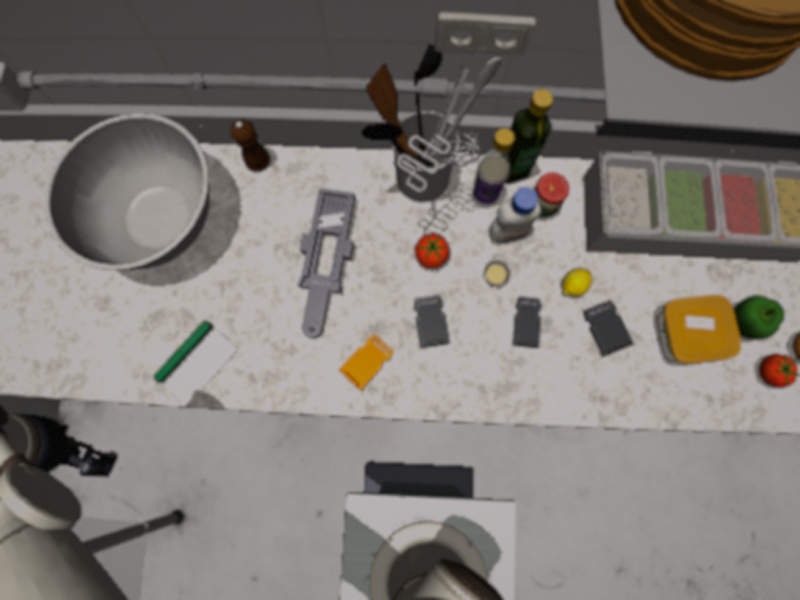

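View pics/s0.png

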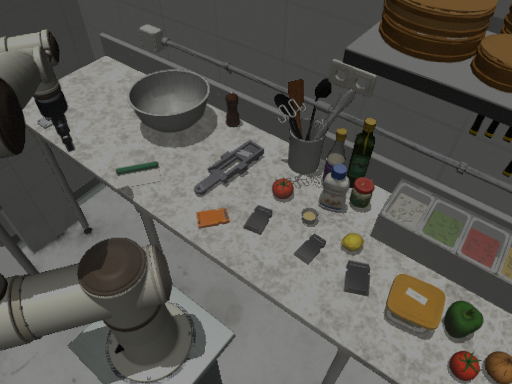

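The top view (800x600 scale) shows three dark inserts at about (431,321), (527,322) and (608,328), and an orange look-alike at (366,361). The slicer runs from its handle at (313,330) up to (337,195). Next I measure widths and take one enlarged crop.

```bash
python3 - <<'E'
from h import *
im=cv2.imread('pics/t0_raw.png');g=im.max(2)
c=cv2.resize(im[110:240,185:415],None,fx=3.47,fy=3.47,interpolation=cv2.INTER_CUBIC)
cv2.imwrite('pics/c1.png',np.clip(c*1.6,0,255).astype(np.uint8))
hsv=cv2.cvtColor(im,cv2.COLOR_BGR2HSV)
m=((g<95)).astype(np.uint8);m[:185]=0;m[235:]=0;m[:,:255]=0;m[:,410:]=0
n,l,s,ce=cv2.connectedComponentsWithStats(m)
for i in range(1,n):
    if s[i,4]<150: continue
    cn=cv2.findContours((l==i).astype(np.uint8),0,2)[0][0][:,0]
    # world outline at z=10
    P=np.array([onz('top',u,v,8)[:2] for u,v in cn],np.float32)
    print(s[i],ce[i].round(1),cv2.minAreaRect(P),cv2.boxPoints(cv2.minAreaRect(P)).round().tolist())
# slicer mask
m=((g<150)&(hsv[...,1]<60)).astype(np.uint8);m[:118]=0;m[220:]=0;m[:,:185]=0;m[:,232:]=0
n,l,s,ce=cv2.connectedComponentsWithStats(m)
i=1+s[1:,4].argmax();print(s[i],ce[i])
cn=max(cv2.findContours((l==i).astype(np.uint8),0,2)[0],key=len)[:,0]
P=np.array([onz('top',u,v,30)[:2] for u,v in cn],np.float32);print(cv2.minAreaRect(P))
print(P.round().astype(int).tolist()[::3])
E
```

```text
[266 190  21  32 502] [275.7 206.3] ((480.8411560058594, 11.806007385253906), (94.83274841308594, 55.12403106689453), 12.510863304138184) [[429.0, 28.0], [441.0, -25.0], [533.0, -5.0], [521.0, 49.0]]
[329 191  17  31 455] [337.1 206.5] ((488.922607421875, -179.08876037597656), (48.91214370727539, 96.73248291015625), 84.83304595947266) [[439.0, -199.0], [535.0, -208.0], [539.0, -159.0], [443.0, -150.0]]
[374 193  31  35 630] [388.5 210. ] ((484.55548095703125, -338.88226318359375), (95.21029663085938, 68.06880950927734), 23.78816795349121) [[427.0, -327.0], [455.0, -389.0], [542.0, -351.0], [514.0, -289.0]]
[ 190  121   39   96 2056] [208.4479572  164.59143969]
((588.3634643554688, 222.17750549316406), (309.7649841308594, 114.1277084350586), 1.6365845203399658)
[[742, 252], [721, 254], [697, 258], [673, 259], [652, 263], [645, 275], [632, 280], [586, 267], [566, 271], [550, 273], [537, 278], [526, 255], [497, 256], [475, 260], [450, 260], [442, 254], [436, 247], [437, 226], [443, 220], [462, 216], [487, 215], [502, 210], [522, 199], [557, 186], [586, 186], [597, 171], [620, 166], [636, 180], [663, 178], [683, 174], [721, 173], [738, 184], [740, 226]]
```

View pics/c1.png

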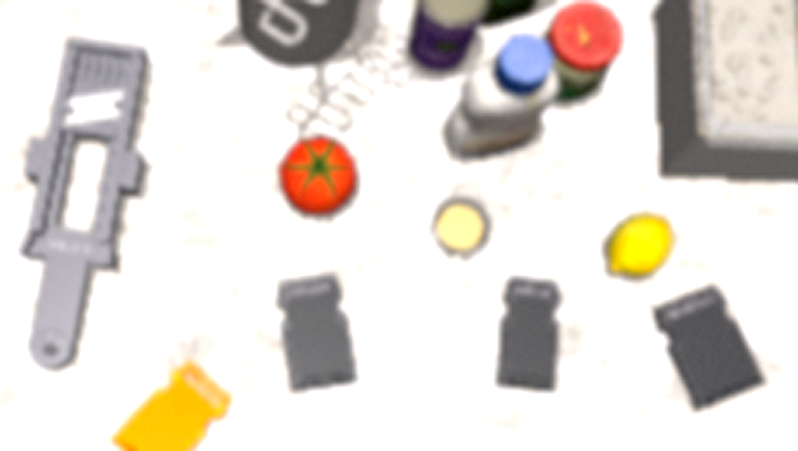

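Measured with half a pixel lost on each edge, the widths are about 55, 49 and 68 mm. That makes the left insert at crop (317,333) insert_60, the middle one insert_52 and the right one insert_68; the orange one is excluded. On insert_60 the notches and teeth are at the far end, so it already points roughly along the slicer. Next I refine both poses with edge fits.

```bash
cat > fit.py <<'E'
from h import *
def edge(im,p0,p1,z,half=14,n=25,lvl=None,cam='top',pol=0):
    """sub-pixel edge points near the world segment p0-p1 at height z, scanned across; returns line pts"""
    g=cv2.GaussianBlur(im.max(2).astype(np.float32),(0,0),.7)
    p0=np.array(p0,float);p1=np.array(p1,float);d=(p1-p0)/np.linalg.norm(p1-p0);nn=np.array([-d[1],d[0]])
    s=np.arange(-half,half+.1,.5);out=[]
    for t in np.linspace(0,1,n):
        q=p0+t*(p1-p0);uv=np.array([proj(cam,[*(q+a*nn),z]) for a in s],np.float32)
        v=cv2.remap(g,uv[:,0][:,None],uv[:,1][:,None],cv2.INTER_LINEAR)[:,0]
        dv=np.gradient(v)*(pol or 1);k=np.argmax(np.abs(dv) if pol==0 else dv);out.append(q+s[k]*nn)
    out=np.array(out,np.float32)
    vx,vy,x,y=cv2.fitLine(out,cv2.DIST_HUBER,0,.5,.01).ravel()
    if vx*d[0]+vy*d[1]<0: vx,vy=-vx,-vy
    r=(out-[x,y])@np.array([-vy,vx]);return np.array([x,y]),np.degrees(np.arctan2(vy,vx)),r.std()
E
python3 - <<'E'
from fit import *
im=cv2.imread('pics/t0_raw.png')
c=np.array([481,12.]);a=np.radians(12.5);ex=np.array([np.cos(a),np.sin(a)]);ey=np.array([-ex[1],ex[0]])
print('INSERT')
for nm,p,q,z,pol in(('L',c+30*ey-36*ex,c+30*ey+5*ex,8,1),('R',c-30*ey-36*ex,c-30*ey+5*ex,8,-1),('trail',c-50*ex-20*ey,c-50*ex+20*ey,0,1),('lead',c+50*ex-18*ey,c+50*ex+18*ey,10,-1)):
    x,y,r=edge(im,p,q,z,pol=pol);print(nm,x.round(1),round(y,1),r.round(2),'rel',((x-c)@ex).round(1),((x-c)@ey).round(1))
print('SLICER')
a=np.radians(-6);ex=np.array([np.cos(a),np.sin(a)]);ey=np.array([-ex[1],ex[0]]);c=np.array([553,226.])
print('mouth guess',c)
for nm,x0,x1,y,z,pol in(('hL',-95,-30,20,24,1),('hR',-95,-30,-20,24,-1),('hR0',-95,-30,-20,12,-1),('rL',8,46,36,40,1),('rR',8,46,-36,40,-1),('rL2',95,185,36,40,1),('rR2',95,185,-36,40,-1),('cL',58,82,54,30,1),('cR',58,82,-54,30,-1)):
    X,Y,r=edge(im,c+x0*ex+y*ey,c+x1*ex+y*ey,z,pol=pol);print(nm,X.round(1),round(Y,1),r.round(2),'rel',((X-c)@ex).round(1),((X-c)@ey).round(1))
X,Y,r=edge(im,c+190*ex-20*ey,c+190*ex+20*ey,40,pol=-1);print('far',X.round(1),((X-c)@ex).round(1))
X,Y,r=edge(im,c-116*ex-3*ey,c-116*ex+3*ey,24,pol=1,n=5);print('tail',X.round(1),((X-c)@ex).round(1))
def w(x,y,z):
    return proj('top',[*(c+x*ex+y*ey),z])
# overlay crop
k=8;x0,y0=180,110
o=cv2.resize(im[y0:225,x0:300],None,fx=6,fy=6*5/6,interpolation=cv2.INTER_CUBIC)
k=5;o=cv2.resize(im[y0:222,x0:300],None,fx=5,fy=5,interpolation=cv2.INTER_CUBIC);o=np.clip(o*1.5,0,255).astype(np.uint8)
for x,y,z in((0,0,24),(-116,0,24),(-60,20,24),(-60,-20,24),(0,20,24),(0,-20,24),(0,31,40),(0,-31,40),(52,54,30),(88,54,30),(52,-54,30),(88,-54,30),(190,0,35),(100.5,0,30),(-18,37,36),(-18,-37,36)):
    u=((w(x,y,z)-[x0,y0]+.5)*k).astype(int);cv2.circle(o,tuple(map(int,u)),2,(0,0,255),-1)
cv2.imwrite('pics/o1.png',o)
E
```

```text
INSERT
L [462.9  38.5] 10.4 0.71 rel -11.9 29.8Traceback (most recent call last):
  File "<stdin>", line 6, in <module>
  File "fit.py", line 8, in edge
    q=p0+t*(p1-p0);uv=np.array([proj(cam,[*(q+a*nn),z]) for a in s],np.float32)
                                ~~~~^^^^^^^^^^^^^^^^^^^
  File "h.py", line 11, in proj
    p=camera_params(cam);T=np.linalg.inv(np.array(p['cam_to_world']));c=T[:3,:3]@np.array(P,float)+T[:3,3]
ValueError: time passes only in moves, steps and waits
```

```bash
python3 - <<'E'
s=open('h.py').read()
s=s.replace("def ray(","import pickle,os\nif not os.path.exists('cp.pkl'): pickle.dump({k:camera_params(k) for k in('top','scene')},open('cp.pkl','wb'))\nCP=pickle.load(open('cp.pkl','rb'))\ndef ray(",1).replace("p=camera_params(cam)","p=CP[cam]")
open('h.py','w').write(s)
E
cat > m2.py <<'E'
from fit import *
im=cv2.imread('pics/t0_raw.png')
c=np.array([481,12.]);a=np.radians(12.5);ex=np.array([np.cos(a),np.sin(a)]);ey=np.array([-ex[1],ex[0]])
print('INSERT')
for nm,p,q,z,pol in(('L',c+30*ey-36*ex,c+30*ey+5*ex,8,1),('R',c-30*ey-36*ex,c-30*ey+5*ex,8,-1),('trail',c-50*ex-20*ey,c-50*ex+20*ey,0,-1),('lead',c+50*ex-18*ey,c+50*ex+18*ey,10,1)):
    for pl in (pol,-pol):
        x,y,r=edge(im,p,q,z,pol=pl);print(nm,pl,x.round(1),round(float(y),1),r.round(2),'rel',((x-c)@ex).round(1),((x-c)@ey).round(1))
print('SLICER')
a=np.radians(-6);ex=np.array([np.cos(a),np.sin(a)]);ey=np.array([-ex[1],ex[0]]);c=np.array([553,226.])
for nm,x0,x1,y,z,pol in(('hL',-95,-30,20,24,1),('hR',-95,-30,-20,24,-1),('rL',8,46,36,40,1),('rR',8,46,-36,40,-1),('rL2',95,185,36,40,1),('rR2',95,185,-36,40,-1),('cL',58,82,54,30,1),('cR',58,82,-54,30,-1)):
    X,Y,r=edge(im,c+x0*ex+y*ey,c+x1*ex+y*ey,z,pol=pol);print(nm,X.round(1),round(float(Y),1),r.round(2),'rel',((X-c)@ex).round(1),((X-c)@ey).round(1))
for pol in(1,-1):
    X,Y,r=edge(im,c+190*ex-20*ey,c+190*ex+20*ey,40,pol=pol);print('far',X.round(1),((X-c)@ex).round(1))
    X,Y,r=edge(im,c-116*ex-3*ey,c-116*ex+3*ey,24,pol=pol,n=5);print('tail',X.round(1),((X-c)@ex).round(1))
k=5;x0,y0=180,110
o=cv2.resize(im[y0:222,x0:300],None,fx=5,fy=5,interpolation=cv2.INTER_CUBIC);o=np.clip(o*1.5,0,255).astype(np.uint8)
for x,y,z in((0,0,24),(-116,0,24),(-60,20,24),(-60,-20,24),(0,20,24),(0,-20,24),(0,31,40),(0,-31,40),(52,54,30),(88,54,30),(52,-54,30),(88,-54,30),(190,0,35),(100.5,0,30),(-18,37,36),(-18,-37,36)):
    u=((proj('top',[*(c+x*ex+y*ey),z])-[x0,y0]+.5)*k);cv2.circle(o,(int(u[0]),int(u[1])),2,(0,0,255),-1)
cv2.imwrite('pics/o1.png',o)
E
python3 m2.py
```

```text
INSERT
L 1 [462.9  38.5] 10.4 0.71 rel -11.9 29.8
L -1 [457.4  42.4] -36.6 7.88 rel -16.5 34.8
R -1 [475.9 -19.9] 12.6 1.24 rel -11.9 -30.0
R 1 [475.5 -32.1] 14.8 0.86 rel -14.9 -41.8
trail -1 [444.8   7.5] 103.2 0.6 rel -36.4 3.5
trail 1 [433.2   3.8] 100.2 0.87 rel -48.5 2.3
lead 1 [528.2  24.7] 58.9 5.59 rel 48.8 2.2
lead -1 [529.8  24.4] 103.5 0.87 rel 50.3 1.5
SLICER
hL [494.2 259.5] -5.1 0.9 rel -62.0 27.1
hR [489.  213.5] -7.6 0.94 rel -62.4 -19.1
rL [582.5 267.8] -0.5 1.69 rel 25.0 44.7
rR [573.6 185.1] -12.0 3.53 rel 24.8 -38.6
rL2 [700.7 255.6] -6.6 0.91 rel 143.8 44.9
rR2 [686.2 175.5] -2.7 2.08 rel 137.8 -36.3
cL [629.1 280.2] -3.7 0.67 rel 70.0 61.8
cR [619.7 170.4] 3.6 1.63 rel 72.1 -48.3
far [754.6 207.8] 202.4
tail [432.2 238.7] -121.5
far [735.4 205.8] 183.5
tail [446.3 237.2] -107.3
```

View pics/o1.png

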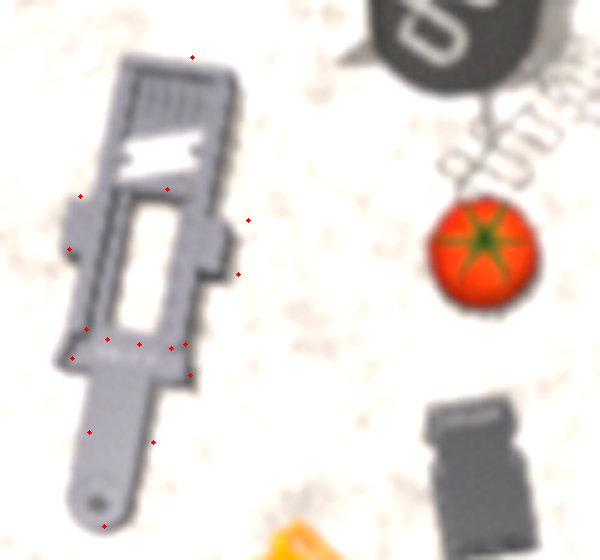

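The insert centre is (482,12) with yaw 12°. The slicer mouth is about (550,233) with yaw -6°; the dots in the overlay sat about 6 mm to the right, so I corrected for that. Now I work out the move for the grasp.

```bash
cat > go.py <<'E'
import sys
from h import *
# usage: go.py x y z xyaw_deg(direction square to the jaws) -> turn (units of 6 deg) and shift in tool axes after the turn
x,y,z,a=map(float,sys.argv[1:5]);s=sense();M=R.from_rotvec(s['tool_rot']).as_matrix()
ty=np.array([-np.sin(np.radians(a)),np.cos(np.radians(a)),0])@M
t=np.degrees(np.arctan2(-ty[0],ty[1]));t=(t+90)%180-90
M2=M@R.from_rotvec([0,0,np.radians(t)]).as_matrix()
d=np.array([x,y,z])-s['position']
print('t',round(s['t'],2),'pos',s['position'].round(1),'j6',s['joints'][5].round(2),'F',s['ft_force'].round(1),'op',round(s['opening'],3),'tilt',np.degrees(np.arccos(-M[2,2])).round(2))
print('turn units',round(t/6,2),'shift now-axes',(d@M).round(1),'shift after turn',(d@M2).round(1));print('toolx',M2[:,0].round(2),'tooly',M2[:,1].round(2))
E
python3 go.py 457.5 7 100 12
```

```text
t 0.1 pos [218.2 531.4 230.4] j6 -0.21 F [ 0.8  0.1 -0.5] op 1.003 tilt 0.1
turn units -5.72 shift now-axes [-420.7 -393.9  130.9] shift after turn [-125.2 -562.5  130.9]
toolx [-0.98 -0.21  0.  ] tooly [-0.21  0.98 -0.  ]
```

```bash
python3 -m inch '0 0 0 -0.95; 0 0 0 -0.95; 0 0 0 -0.95; 0 0 0 -0.95; 0 0 0 -0.95; 0 0 0 -0.95; -10 -45 0 0; -10 -45 0 0; -10 -45 0 0; -10 -45 0 0; -10 -45 0 0; -10 -45 0 0; -10 -45 5 0; -10 -45 10 0; -10 -45 20 0; -10 -45 20 0; -10 -40 20 0' 0.12 40; python3 go.py 457.5 7 60 12
```

```text
t: 1.8
position: [441.3, 67.6, 152.3]
tool_rot: [0.381, -3.117, 0.013]
ft_force: [0.9, 0.6, 0.4]
opening: 0.879
t 1.8 pos [441.3  67.6 152.3] j6 -1.92 F [0.9 0.6 0.4] op 0.879 tilt 0.5
turn units 0.32 shift now-axes [ -1.4 -62.   92.8] shift after turn [ -3.5 -61.9  92.8]
toolx [-0.98 -0.21  0.  ] tooly [-0.21  0.98 -0.01]
```

```bash
python3 -m inch '0 0 0 0.3; -1 -30 20 0; -1 -30 25 0; 0 -3 30 0; 0 0 25 0; 0 0 0 0; 0 0 0 0'; python3 go.py 457.5 7 -2 12; python3 - <<'E'
from h import *
p=sense()['position'];u=proj('top',[p[0],p[1],30]);x,y=map(int,u)
im=snap('top','g1',(x-45,y-40,x+45,y+40),8);im=np.clip(cv2.imread('pics/g1.png')*1.6,0,255).astype(np.uint8);cv2.imwrite('pics/g1.png',im)
E
```

```text
t: 2.5
position: [456.2, 0.7, 48.4]
tool_rot: [0.315, -3.122, 0.011]
ft_force: [-0.1, 0.3, 0.2]
opening: 0.883
t 2.5 pos [456.2   0.7  48.4] j6 -2.03 F [-0.1  0.3  0.2] op 0.883 tilt 0.47
turn units -0.08 shift now-axes [-2.8  6.3 50.3] shift after turn [-2.8  6.2 50.3]
toolx [-0.98 -0.21  0.  ] tooly [-0.21  0.98 -0.01]
```

View pics/g1.png

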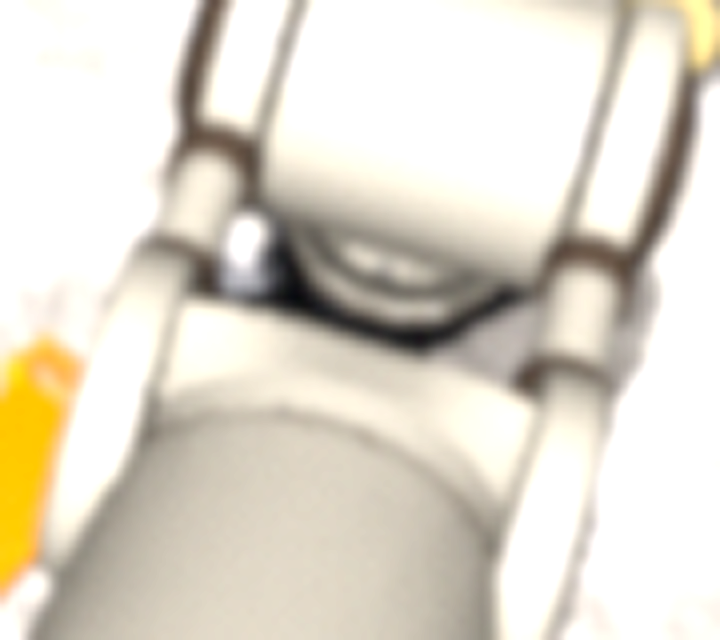

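The arm hides the grasp in this top view, so I rely on the measured pose. Side clearance is about 7 mm per side. Going down.

```bash
python3 -m inch '-2 6 20 0; -0.5 0 15 0; 0 0 8 0; 0 0 4 0; 0 0 0 0'; python3 go.py 457.5 7 -2 12
```

```text
t: 3.05
position: [463.5, 7.6, 7.5]
tool_rot: [-0.32, 3.116, -0.018]
ft_force: [0.1, 0.4, -0.2]
opening: 0.879
t 3.05 pos [463.5   7.6   7.5] j6 -2.01 F [ 0.1  0.4 -0.2] op 0.879 tilt 0.83
turn units -0.05 shift now-axes [6.  0.7 9.4] shift after turn [6.  0.7 9.4]
toolx [-0.98 -0.21 -0.01] tooly [-0.21  0.98 -0.01]
```

```bash
python3 -m inch '5 0.5 4 0; 1 0 3 0; 0 0 2 0; 0 0 0 0'; python3 go.py 457.5 7 -2 12
```

```text
t: 3.45
position: [458.5, 6.3, -0.3]
tool_rot: [-0.319, 3.113, -0.02]
ft_force: [-0.4, 0.5, -0.3]
opening: 0.877
t 3.45 pos [ 4.585e+02  6.300e+00 -3.000e-01] j6 -2.01 F [-0.4  0.5 -0.3] op 0.877 tilt 1.01
turn units -0.05 shift now-axes [0.9 0.9 1.7] shift after turn [0.9 0.9 1.7]
toolx [-0.98 -0.21 -0.01] tooly [-0.21  0.98 -0.01]
```

```bash
python3 -m inch '0 0 0 0; 0 0 0 0; 0 0 0 0; 0 0 0 0; 0 0 0 0' 0.6 45; python3 go.py 457.5 7 -2 12;  python3 - <<'E'
from h import *
p=sense()['position'];u=proj('scene',[p[0],p[1],10]);x,y=map(int,u)
im=snap('scene','g2',(x-50,y-40,x+50,y+40),8);im=np.clip(cv2.imread('pics/g2.png')*1.5,0,255).astype(np.uint8);cv2.imwrite('pics/g2.png',im)
E
```

```text
t: 3.95
position: [458.9, 6.3, 0.2]
tool_rot: [-0.319, 3.113, -0.02]
ft_force: [-0.4, 0.6, 0.5]
opening: 0.683
t 3.95 pos [4.589e+02 6.300e+00 2.000e-01] j6 -2.01 F [-0.4  0.6  0.5] op 0.683 tilt 1.03
turn units -0.05 shift now-axes [1.2 1.  2.2] shift after turn [1.2 1.  2.2]
toolx [-0.98 -0.21 -0.01] tooly [-0.21  0.98 -0.01]
```

View pics/g2.png

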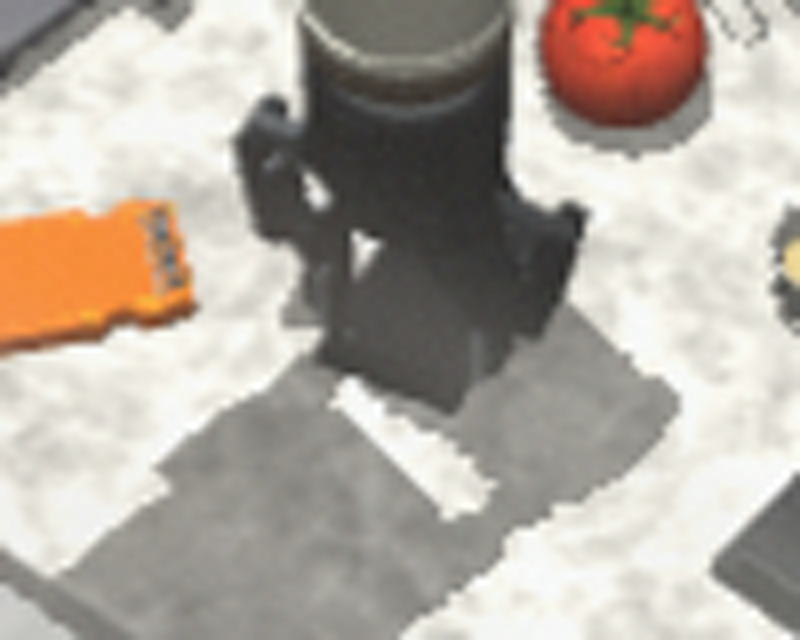

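The jaws stopped at 0.683, about 58–60 mm, so the middle-width insert is gripped. Lift and carry it over the handle.

```bash
python3 -m inch '0 0 -15 0; 0 0 -30 0; 0 0 -30 0; 0 0 0 0'; python3 go.py 454 243 60 -6
```

```text
t: 4.4
position: [455.8, 7.5, 75.6]
tool_rot: [-0.319, 3.118, -0.017]
ft_force: [0.8, -0.6, -1.5]
opening: 0.681
t 4.4 pos [455.8   7.5  75.6] j6 -2.01 F [ 0.8 -0.6 -1.5] op 0.681 tilt 0.77
turn units 2.95 shift now-axes [-45.9 231.1  13.2] shift after turn [ 26.5 234.1  13.2]
toolx [-0.99  0.1  -0.01] tooly [ 0.1   0.99 -0.01]
```

```bash
python3 -m inch '0 0 0 0.98; 0 0 0 0.98; 0 0 0 0.98; 4 40 0 0; 5 40 0 0; 5 40 0 0; 5 40 0 0; 5 40 0 0; 2 25 3 0; 0 8 3 0; 0 0 0 0; 0 0 0 0'; python3 go.py 454 243 60 -6;  python3 - <<'E'
from h import *
p=sense()['position'];u=proj('scene',[p[0]+30,p[1],40]);x,y=map(int,u)
im=snap('scene','g3',(x-50,y-40,x+50,y+40),8);im=np.clip(cv2.imread('pics/g3.png')*1.5,0,255).astype(np.uint8);cv2.imwrite('pics/g3.png',im)
snap('top','g3t')
E
```

```text
t: 5.6
position: [451.1, 247.6, 54.8]
tool_rot: [-0.191, -3.132, 0.022]
ft_force: [0.3, 0.1, -1.8]
opening: 0.683
t 5.6 pos [451.1 247.6  54.8] j6 -1.17 F [ 0.3  0.1 -1.8] op 0.683 tilt 0.82
turn units -0.16 shift now-axes [-3.4 -4.2 -5.1] shift after turn [-3.4 -4.3 -5.1]
toolx [-0.99  0.1   0.  ] tooly [ 0.1   0.99 -0.01]
```

View pics/g3.png

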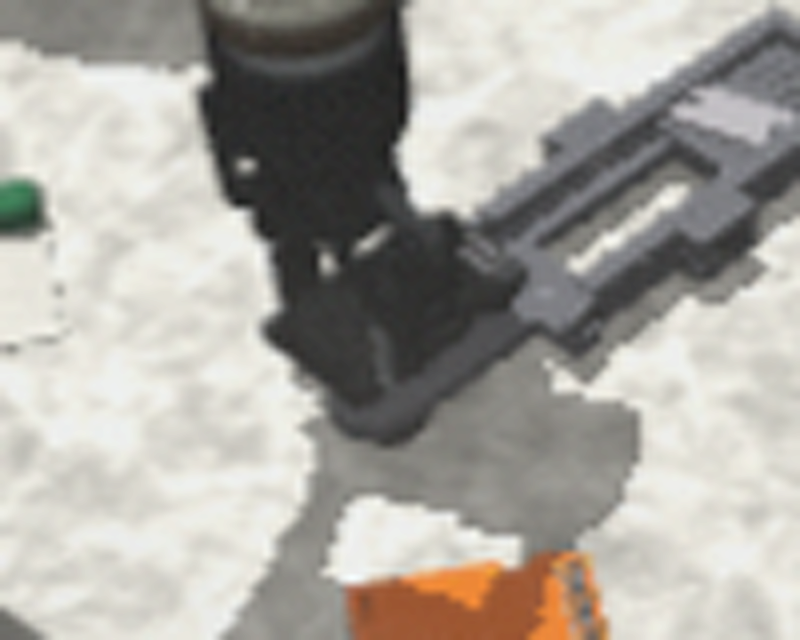

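```bash
cat > ov.py <<'E'
from h import *
import sys
raw,cam,out,mx,my,yaw=sys.argv[1:4]+[float(v) for v in sys.argv[4:7]]
im=cv2.imread(raw);a=np.radians(yaw);ex=np.array([np.cos(a),np.sin(a)]);ey=np.array([-ex[1],ex[0]]);c=np.array([mx,my])
u=proj(cam,[*(c-10*ex),30]);x0,y0=int(u[0])-48,int(u[1])-38;k=8
o=cv2.resize(im[y0:y0+74,x0:x0+100],None,fx=k,fy=k,interpolation=cv2.INTER_CUBIC);o=np.clip(o*1.5,0,255).astype(np.uint8)
def L(pts,col):
    p=np.array([(proj(cam,q)-[x0,y0]+.5)*k for q in pts]).astype(int);cv2.polylines(o,[p],True,col,1)
S=lambda x,y,z:[*(c+x*ex+y*ey),z]
L([S(-100,20,24),S(0,20,24),S(0,-20,24),S(-100,-20,24)],(0,0,255))
L([S(0,25,40),S(100,25,40),S(100,-25,40),S(0,-25,40)],(0,255,0))
L([S(52,54,30),S(88,54,30),S(88,-54,30),S(52,-54,30)],(255,0,0))
s=sense();M=R.from_rotvec(s['tool_rot']).as_matrix();fx=-M[:,0];fy=M[:,1];g=s['position']-M[:,2]*3
I=lambda x,y,z:g+fx*(x+24)+fy*y-M[:,2]*z
if len(sys.argv)>7:L([I(-50,30,10),I(34,30,10),I(50,25,10),I(50,-25,10),I(34,-30,10),I(-50,-30,10)],(0,255,255))
cv2.imwrite(out,o)
E
python3 ov.py pics/g3_raw.png scene pics/o2.png 549.7 232.9 -6 1
```

```text
(no output)
```

View pics/o2.png

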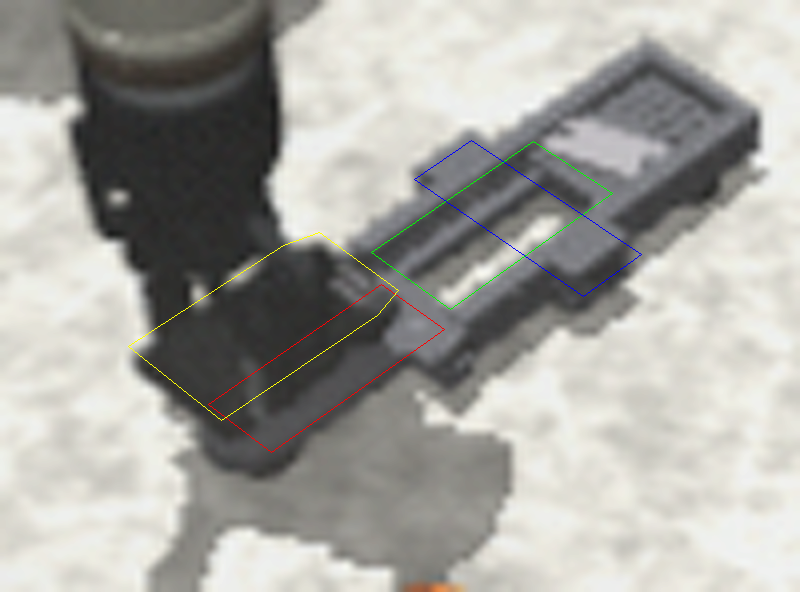

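```bash
python3 ov.py pics/s0_raw.png scene pics/a.png 549.7 232.9 -6; python3 ov.py pics/t0_raw.png top pics/b.png 549.7 232.9 -6; python3 -c "
import cv2,numpy as np
a=cv2.imread('pics/a.png');b=cv2.imread('pics/b.png');cv2.imwrite('pics/o3.png',np.hstack([a[:,200:640],b[:,200:560]]))"
```

```text
(no output)
```

View pics/o3.png

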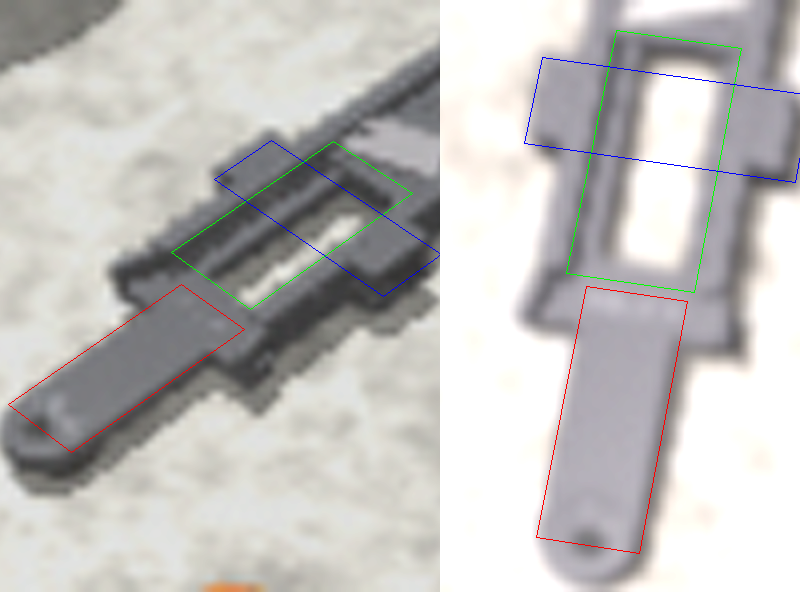

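The scene and top overlays fit the handle edges and housings to within about 1–2 mm, and the insert outline matches. Lowering it onto the handle.

```bash
python3 -m inch '-3 -4 0 -0.16; 0 0 10 0; 0 0 8 0; 0 0 4 0; 0 0 0 0; 0 0 0 0'; python3 go.py 454 243 25 -6
```

```text
t: 6.3
position: [454.5, 239.0, 31.1]
tool_rot: [-0.172, -3.133, 0.022]
ft_force: [1.3, -0.0, -2.6]
opening: 0.684
t 6.3 pos [454.5 239.   31.1] j6 -1.2 F [ 1.3 -0.  -2.6] op 0.684 tilt 0.84
turn units -0.05 shift now-axes [0.9 4.  6. ] shift after turn [0.9 4.  6. ]
toolx [-0.99  0.1   0.  ] tooly [ 0.1   0.99 -0.01]
```

```bash
python3 -m inch '1 3.5 2 0; 0 0 2 0; 0 0 1 0; 0 0 0 0; 0 0 0 0'; python3 go.py 454 243 25 -6
```

```text
t: 6.8
position: [454.1, 243.5, 26.2]
tool_rot: [-0.171, -3.134, 0.021]
ft_force: [0.1, -0.4, -1.6]
opening: 0.679
t 6.8 pos [454.1 243.5  26.2] j6 -1.19 F [ 0.1 -0.4 -1.6] op 0.679 tilt 0.8
turn units -0.04 shift now-axes [ 0.1 -0.5  1.2] shift after turn [ 0.1 -0.5  1.2]
toolx [-0.99  0.1   0.  ] tooly [ 0.1   0.99 -0.01]
```

```bash
python3 -m inch '0 -0.5 1 0; 0 0 1 0; 0 0 1 0; 0 0 0 0'; python3 go.py 454 243 24 -6
```

```text
t: 7.2
position: [454.6, 243.1, 24.5]
tool_rot: [-0.171, -3.135, 0.021]
ft_force: [-0.0, -0.2, 0.3]
opening: 0.681
t 7.2 pos [454.6 243.1  24.5] j6 -1.19 F [-0.  -0.2  0.3] op 0.681 tilt 0.78
turn units -0.04 shift now-axes [ 0.6 -0.1  0.5] shift after turn [ 0.6 -0.1  0.5]
toolx [-0.99  0.1   0.  ] tooly [ 0.1   0.99 -0.01]
```

Touching down (weight now carried). Slide it along, held, into the mouth.

```bash
python3 -m inch '-6 0 0.5 0; -6 0 0 0; -6 0 0 0; -6 0 0 0; 0 0 0 0'; python3 go.py 513.9 236.7 24 -6
```

```text
t: 7.7
position: [481.7, 240.3, 24.4]
tool_rot: [-0.171, -3.137, 0.02]
ft_force: [1.5, 0.2, 0.4]
opening: 0.681
t 7.7 pos [481.7 240.3  24.4] j6 -1.21 F [1.5 0.2 0.4] op 0.681 tilt 0.74
turn units -0.04 shift now-axes [-32.4  -0.1   0.4] shift after turn [-32.4  -0.2   0.4]
toolx [-0.99  0.1  -0.  ] tooly [ 0.1   0.99 -0.01]
```

```bash
python3 -m inch '-6 0 0.2 0; -6 0 0 0; -6 0 0 0; -6 0 0 0; 0 0 0 0'; python3 go.py 513.9 236.7 24 -6
```

```text
t: 8.2
position: [504.9, 239.0, 24.4]
tool_rot: [-0.171, -3.131, 0.018]
ft_force: [0.3, 0.5, 0.9]
opening: 0.678
t 8.2 pos [504.9 239.   24.4] j6 -1.22 F [0.3 0.5 0.9] op 0.678 tilt 0.74
turn units -0.04 shift now-axes [-9.2 -1.3  0.4] shift after turn [-9.2 -1.3  0.4]
toolx [-0.99  0.1   0.01] tooly [ 0.1   0.99 -0.01]
```

```bash
python3 -m inch '-5 -0.3 0 0; -4 -0.3 0 0; 0 0 0 0; 0 0 0 0'; python3 go.py 513.9 236.7 24 -6
```

```text
t: 8.6
position: [514.0, 238.0, 24.3]
tool_rot: [-0.171, -3.13, 0.016]
ft_force: [-2.2, 1.1, 2.7]
opening: 0.684
t 8.6 pos [514.  238.   24.3] j6 -1.23 F [-2.2  1.1  2.7] op 0.684 tilt 0.71
turn units -0.04 shift now-axes [-0.  -1.3  0.3] shift after turn [-0.  -1.3  0.3]
toolx [-0.99  0.1   0.01] tooly [ 0.1   0.99 -0.01]
```

```bash
python3 -m inch '0 0 0 0; 0 0 0 0; 0 0 0 0; 0 0 -8 0; 0 0 -20 0; 0 0 -30 0; 0 0 -20 0; 0 0 0 0; 0 0 0 0' 0.15; python3 go.py 450 243 100 -6; python3 - <<'E'
from h import *
im=snap('scene','g4');snap('top','g4t')
E
python3 ov.py pics/g4_raw.png scene pics/g4.png 549.7 232.9 -6
```

```text
t: 9.5
position: [514.2, 237.1, 105.0]
tool_rot: [-0.171, -3.13, 0.02]
ft_force: [0.3, -0.4, -0.3]
opening: 0.852
t 9.5 pos [514.2 237.1 105. ] j6 -1.23 F [ 0.3 -0.4 -0.3] op 0.852 tilt 0.84
turn units -0.05 shift now-axes [64.4 -1.1  5.5] shift after turn [64.5 -0.8  5.5]
toolx [-0.99  0.1   0.01] tooly [ 0.1   0.99 -0.01]
```

View pics/g4.png

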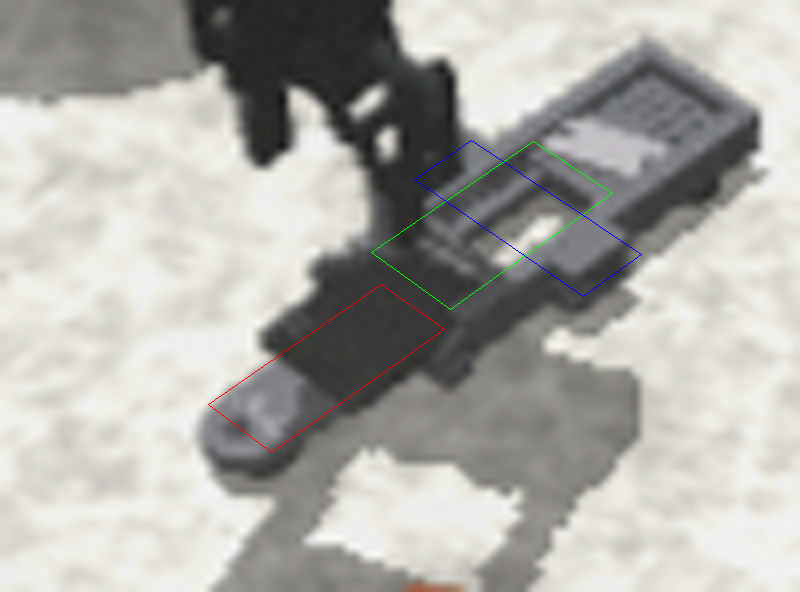

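Released. The picture shows the insert straight in the flare with its front third under the lips, teeth up at about (450,260) and trailing end at (320,385). Now I shut the jaws and push on the trailing end.

```bash
python3 -m inch '25 0 0 0; 25 0 0 0; 6 0 0 0; 0 0 0 0; 0 0 20 0; 0 0 20 0; 0 0 15 0; 0 0 0 0; 0 0 0 0' 1 40; python3 go.py 460 243.4 29 -6
```

```text
t: 10.5
position: [457.7, 240.6, 42.6]
tool_rot: [-0.174, -3.124, 0.024]
ft_force: [1.7, -0.8, -0.2]
opening: -0.001
t 10.5 pos [457.7 240.6  42.6] j6 -1.2 F [ 1.7 -0.8 -0.2] op -0.001 tilt 1.16
turn units -0.06 shift now-axes [-2.1  3.2 13.5] shift after turn [-2.2  3.2 13.5]
toolx [-0.99  0.1   0.01] tooly [ 0.1   0.99 -0.02]
```

```bash
python3 -m inch '0 3 8 0; 0 0 4 0; 0 0 1 0; -5 0 0 0; -6 0 0 0; -6 0 0 0; -6 0 0 0; 0 0 0 0'; python3 go.py 539 235.1 29 -6
```

```text
t: 11.3
position: [486.2, 241.4, 31.2]
tool_rot: [-0.175, -3.13, 0.022]
ft_force: [-0.0, -0.3, -0.2]
opening: -0.002
t 11.3 pos [486.2 241.4  31.2] j6 -1.21 F [-0.  -0.3 -0.2] op -0.002 tilt 0.89
turn units -0.07 shift now-axes [-53.2  -0.3   1.9] shift after turn [-53.2  -0.7   1.9]
toolx [-0.99  0.1   0.01] tooly [ 0.1   0.99 -0.01]
```

```bash
for i in 1 ; do python3 -m inch '-6 0 0.5 0; -6 0 0 0; -6 0 0 0; -6 0 0 0; 0 0 0 0'; done; python3 go.py 539 235.1 29 -6
```

```text
t: 11.8
position: [512.0, 238.5, 30.5]
tool_rot: [-0.175, -3.129, 0.021]
ft_force: [0.1, 0.2, 0.1]
opening: -0.003
t 11.8 pos [512.  238.5  30.5] j6 -1.22 F [0.1 0.2 0.1] op -0.003 tilt 0.9
turn units -0.07 shift now-axes [-27.3  -0.4   1.3] shift after turn [-27.3  -0.5   1.3]
toolx [-0.99  0.1   0.01] tooly [ 0.1   0.99 -0.01]
```

```bash
python3 -m inch '-5 0 0 0; -5 0 0 0; -4 0 0 0; 0 0 0 0'; python3 go.py 539 235.1 29 -6; python3 -m inch '-4 0 0 0; -3 0 0 0'
```

```text
t: 12.2
position: [521.4, 237.9, 29.3]
tool_rot: [-0.174, -3.116, 0.022]
ft_force: [0.2, -0.3, 0.2]
opening: 0.001
t 12.2 pos [521.4 237.9  29.3] j6 -1.23 F [ 0.2 -0.3  0.2] op 0.001 tilt 1.43
turn units -0.07 shift now-axes [-17.8  -0.8  -0.1] shift after turn [-17.8  -0.9  -0.1]
toolx [-0.99  0.1   0.02] tooly [ 0.1   0.99 -0.01]
t: 12.4
position: [525.1, 237.6, 28.5]
tool_rot: [-0.173, -3.108, 0.023]
ft_force: [-7.1, 1.9, 4.2]
opening: 0.001
```

Catch resistance is building at 7 N. Keep pushing.

```bash
python3 -m inch '-5 -0.3 -0.5 0; -5 0 0 0; -5 0 0 0'; python3 go.py 539 235.1 29 -6
```

```text
t: 12.7
position: [538.0, 236.3, 27.9]
tool_rot: [-0.171, -3.102, 0.022]
ft_force: [0.4, 0.1, 0.3]
opening: -0.001
t 12.7 pos [538.  236.3  27.9] j6 -1.25 F [0.4 0.1 0.3] op -0.001 tilt 2.13
turn units -0.05 shift now-axes [-1.1 -1.1 -1.2] shift after turn [-1.1 -1.1 -1.2]
toolx [-0.99  0.1   0.03] tooly [ 0.1   0.99 -0.02]
```

```bash
python3 -m inch '-2 0 -0.5 0; -2 0 0 0'; python3 -m inch '-2 0 -0.3 0; -2 0 0 0';python3 -m inch '-2 0 0 0; 0 0 0 0'
```

```text
t: 12.9
position: [540.4, 236.0, 27.8]
tool_rot: [-0.171, -3.097, 0.023]
ft_force: [-13.4, 2.0, 7.8]
opening: 0.003
t: 13.1
position: [540.1, 236.0, 27.4]
tool_rot: [-0.17, -3.086, 0.024]
ft_force: [-8.9, 1.0, 6.3]
opening: -0.0
t: 13.3
position: [539.7, 236.1, 27.0]
tool_rot: [-0.17, -3.08, 0.025]
ft_force: [0.3, 0.5, 0.2]
opening: -0.001
```

It stalls at x≈540, the expected home. Back off, clear the view and check.

```bash
python3 -m inch '8 0 0 0; 8 0 0 0; 8 0 -20 0; 0 0 -40 0; 0 0 -40 0; 20 -40 -10 0; 20 -45 0 0; 20 -45 0 0; 10 -45 0 0; 0 -45 0 0; 0 -45 0 0; 0 0 0 0'; python3 go.py 450 10 150 -6; python3 - <<'E'
from h import *
snap('top','t5');snap('scene','s5')
im=cv2.imread('pics/t5_raw.png');b=cv2.resize(im[115:225,180:240],None,fx=5.4,fy=5.4,interpolation=cv2.INTER_CUBIC)
im=cv2.imread('pics/s5_raw.png');a=cv2.resize(im[132:200,185:275],None,fx=5.1,fy=5.1,interpolation=cv2.INTER_CUBIC)
h=max(a.shape[0],b.shape[0]);P=lambda x:cv2.copyMakeBorder(x,0,h-x.shape[0],0,0,0)
cv2.imwrite('pics/c5.png',np.clip(np.hstack([P(a),P(b)])*1.6,0,255).astype(np.uint8))
E
```

```text
t: 14.5
position: [419.5, -24.1, 153.1]
tool_rot: [-0.165, -3.098, 0.033]
ft_force: [0.5, -0.2, -0.7]
opening: 0.001
t 14.5 pos [419.5 -24.1 153.1] j6 -1.78 F [ 0.5 -0.2 -0.7] op 0.001 tilt 2.53
turn units -0.02 shift now-axes [-26.8  37.2   1.2] shift after turn [-26.8  37.1   1.2]
toolx [-0.99  0.1   0.04] tooly [ 0.1   0.99 -0.02]
```

View pics/c5.png

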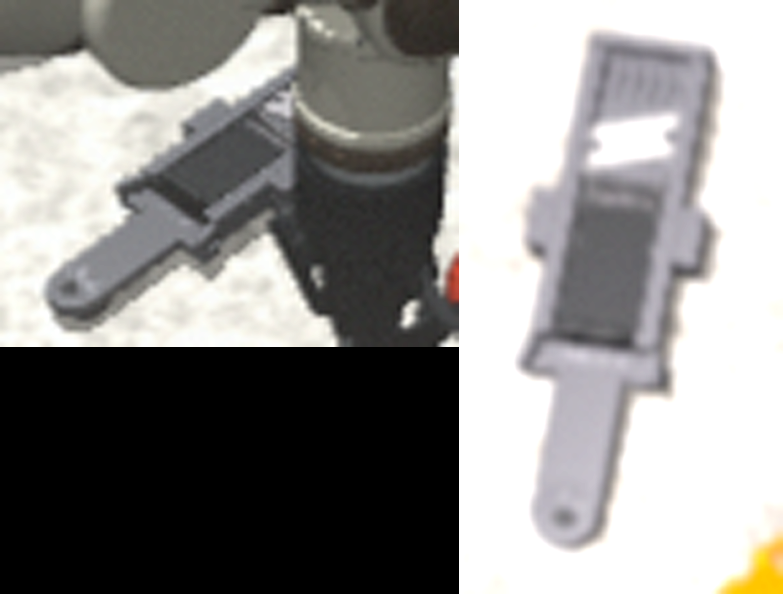

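The insert lies teeth up between the rails with its trailing lip at the mouth. One second, firmer push will confirm a hard stop.

```bash
python3 -m inch '0 45 0 0; 0 45 0 0; 0 45 0 0; 0 45 0 0; -20 45 0 0; -20 32 0 0; -20 0 10 0; 0 0 30 0; 0 0 30 0; 0 0 20 0; 0 0 0 0; 0 0 0 0'; python3 go.py 518 238 30 -6
```

```text
t: 15.8
position: [497.8, 257.6, 51.3]
tool_rot: [-0.122, -3.106, 0.024]
ft_force: [-0.2, 0.4, 0.8]
opening: -0.001
t 15.8 pos [497.8 257.6  51.3] j6 -1.22 F [-0.2  0.4  0.8] op -0.001 tilt 2.08
turn units 0.25 shift now-axes [-22.4 -17.6  20.9] shift after turn [-22.8 -17.   20.9]
toolx [-0.99  0.1   0.03] tooly [ 0.1   0.99 -0.02]
```

```bash
python3 -m inch '0 0 0 0.25; -8 -9 0 0; -7 -7 0 0; 0 0 10 0; 0 0 7 0; 0 0 0 0; 0 0 0 0'; python3 go.py 539 236 30 -6
```

```text
t: 16.5
position: [514.7, 239.4, 37.3]
tool_rot: [-0.166, -3.112, 0.022]
ft_force: [-0.8, -0.5, 0.4]
opening: -0.003
t 16.5 pos [514.7 239.4  37.3] j6 -1.23 F [-0.8 -0.5  0.4] op -0.003 tilt 1.63
turn units -0.02 shift now-axes [-24.7  -0.7   6.7] shift after turn [-24.7  -0.7   6.7]
toolx [-0.99  0.1   0.02] tooly [ 0.1   0.99 -0.02]
```

```bash
python3 -m inch '-5 0 4 0; -5 -0.5 2 0; -5 0 0 0; -3 0 0 0; 0 0 0 0'; python3 -m inch '-4 0 0 0';python3 -m inch '-4 0 0 0';python3 -m inch '-6 0 0 0';python3 -m inch '-8 0 0 0'; python3 go.py 539 236 30 -6
```

```text
t: 17.0
position: [534.0, 237.0, 30.2]
tool_rot: [-0.166, -3.112, 0.021]
ft_force: [0.3, 0.1, -0.5]
opening: 0.004
t: 17.1
position: [537.9, 236.7, 30.1]
tool_rot: [-0.165, -3.112, 0.021]
ft_force: [0.9, -0.1, -0.0]
opening: -0.002
t: 17.2
position: [540.7, 236.5, 29.9]
tool_rot: [-0.165, -3.108, 0.021]
ft_force: [-11.4, 1.4, 7.5]
opening: 0.001
t: 17.3
position: [540.7, 236.5, 28.9]
tool_rot: [-0.164, -3.093, 0.023]
ft_force: [-28.9, 3.3, 17.7]
opening: -0.004
t: 17.4
position: [540.3, 236.6, 27.2]
tool_rot: [-0.162, -3.073, 0.025]
ft_force: [-29.1, 3.2, 16.3]
opening: 0.002
t 17.4 pos [540.3 236.6  27.2] j6 -1.26 F [-29.1   3.2  16.3] op 0.002 tilt 3.82
turn units -0.01 shift now-axes [ 1.4 -0.8 -2.7] shift after turn [ 1.4 -0.8 -2.7]
toolx [-0.99  0.1   0.06] tooly [ 0.1   0.99 -0.02]
```

29 N with no advance, contact at the same x (540.7): it is hard against the stop. Retreat, then do the final check.

```bash
python3 -m inch '8 0 0 0; 8 0 0 0; 8 0 -20 0; 0 0 -40 0; 0 0 -40 0; 20 40 -20 0; 20 45 -20 0; 20 45 0 0; 0 45 0 0; 0 45 0 0; 0 0 0 0; 0 0 0 0'; python3 - <<'E'
from fit import *
snap('top','t6');a=cv2.imread('pics/t0_raw.png');b=cv2.imread('pics/t6_raw.png');p=cv2.imread('pics/t5_raw.png')
for n,(x0,y0,x1,y1) in dict(i52=(322,185,352,228),i68=(370,187,408,232),orange=(214,212,255,252),tomato=(262,145,292,176),cup=(305,162,332,188),lemon=(355,168,384,194),scraper=(95,200,155,260),slicer_vs_t5=(190,118,232,220)).items():
    r=p if n.endswith('t5') else a
    print(n,cv2.absdiff(r[y0:y1,x0:x1],b[y0:y1,x0:x1]).mean().round(2))
c=np.array([549.7,232.9]);A=np.radians(-6);ex=np.array([np.cos(A),np.sin(A)]);ey=np.array([-ex[1],ex[0]])
for pol in(1,-1):
    X,Y,r=edge(b,c+5*ex-15*ey,c+5*ex+15*ey,40,pol=pol);print('lip/handle edge x',((X-c)@ex).round(1),float(Y),r)
s=b[118:222,188:236];o=cv2.resize(s,None,fx=5.7,fy=5.7,interpolation=cv2.INTER_CUBIC);cv2.imwrite('pics/f.png',np.clip(np.hstack([o,cv2.resize(b,(512,o.shape[0]))])*1.6,0,255).astype(np.uint8))
q=sense();print(q['t'],q['position'],q['ft_force'])
E
```

```text
t: 18.6
position: [489.1, 473.3, 175.4]
tool_rot: [-0.168, -3.083, 0.015]
ft_force: [-0.2, -0.0, -0.6]
opening: -0.004
i52 6.9
i68 6.69
orange 7.87
tomato 6.72
cup 8.14
lemon 7.54
scraper 30.69
slicer_vs_t5 6.16
lip/handle edge x -3.0 83.9436264038086 0.42285585
lip/handle edge x 5.4 84.44837188720703 0.6979972
18.65 [488.85052462 473.07642868 175.28773764] [-0.26227248 -0.6270164  -0.13859439]
```

View pics/f.png

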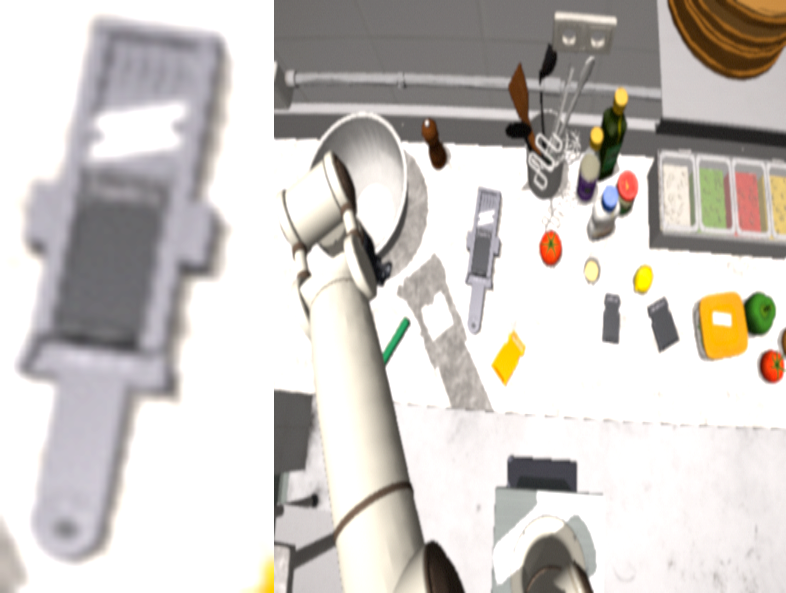

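The final view shows the insert home in the rails at left-panel (105,260), the other items unmoved and the gripper clear with no force reading. Handing in.

```bash
python3 -c "
from rig import ctrl
ctrl.close_job()"
```

```text
the job is handed in; nothing more can be done
```

I laid the 60 mm insert on the slicer's handle, teeth up and teeth first. I slid it into the flare while still holding it, released it, then pushed it along under the lips with the jaws shut. I handed the job in at about 18.7 s of the 48 s allowed.

- **Right insert:** the camera put its sides 60 mm apart, and the jaws stopped on it at about 58–60 mm.
- **Catches:** resistance rose to about 7 N where the catches should start to bear, then fell away, as expected when an insert passes them. I had no direct reading of the catch joints, so the snap-in is inferred from these forces and positions.
- **Fully home:** it stopped where the geometry puts home. A second push reached 29 N along the slicer (about 34 N in all) with no advance. The final picture shows the trailing lip at the rail mouth.
- **Other things:** the other two inserts, the orange look-alike, tomato, cup and lemon show no change beyond picture noise. The scraper was partly hidden by the arm in the last picture, so its number means nothing, but the arm never went down near it.
- **Disagreements:** the tool tilted up to about 4° while pushing. The edge fit at the mouth gave +5.4 and −3.0 mm for two different edges, so it could not confirm the last millimetre.

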